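# Seat the press screw, back it off a quarter turn and hold

## Robot

A 6-joint arm with a two-finger parallel gripper is mounted at the origin on the work surface. World frame = base frame: x ahead of the robot, y to its left, z up, the work surface at z = 0. Lengths are in m, angles in rad, forces in N, time in s.
With the tool pointing down it reaches from about 0.375 to 0.75 m from the base axis. Payload 9 kg.
Tool frame: the origin (TCP) lies midway between the tips of the shut fingers; the grasp point (between the pads) lies 19 mm behind it; z points along the fingers, x is the direction in which the jaws open and shut, and the axes are right-handed (so a half turn about z gives the same grasp; the last joint's range is limited). The gripper opens to 85 mm and grips with 20 to 120 N. Pads are 22 mm wide; open, the fingers measure 114 mm over their backs; the gripper's body (76 mm by 85 mm) begins 54 mm behind the grasp point. The pads swing forward as they close: fully open they stand 13 mm farther back than shut.
Start: joints at [-1.513, 0.104, 0.097, 1.564, 0, 1.353], TCP at [0.163, -0.577, 0.231] pointing down, gripper open.
Joint ranges: [-2.99, 2.99], [-0.84, 1.86], [-1.1, 1.16], [-1.84, 2.11], [-1.51, 1.56], [-3.14, 3.14]. Speed limits (rad/s): [2.22, 2.22, 2.57, 3.14, 3.14, 3.14].

## Interface

Orientations are given as a unit quaternion [w, x, y, z].
In Python, from cell import * gives the robot as it stands.
- The arm moves only by the tool carry_out, never from a script. Its argument "increments" is a list that holds one entry, the list of rows, each a list of 7 numbers: the closure, from 0 (fully open) to 1 (shut), then the shift along the world's x, y, z in mm, then the turn, a rotation vector about the world's x, y, z in degrees. In form: [[[gripper, dx, dy, dz, rx, ry, rz], ...]]. A call has 1 to 20 rows; each row is the pose to reach, as a shift and turn from the pose commanded when the call began; what a row does not reach only later rows make up. A row lasts 1/10 s, in which the tool goes at most 50 mm and 8.59 degrees, less where a joint would pass 70% of its speed; a pose out of reach is approached as far as the arm can. A call with a gripper value outside its range is refused whole. The fingers move at their own pace and stop on an object; "force" is the grip in N (left out, the last holds). Time passes only in rows, so rows that repeat a pose let the fingers close. It gives the time, the measured TCP pose, the force and the opening at its end, in the units of the state.
- get_state(): the state, without advancing time (a new reading comes with each control period).
- capture(name): name is "scene" or "top" or "wrist"; returns a dict with "frame" (400x640x3 uint8, red, green, blue), "camera_matrix" (3x3 intrinsics, pixels), "k1" (the pictures are not rectified: a ray, as slopes to the right and down, at radius r is drawn at 1 + k1 r^2 times it, then the intrinsics apply), "xyz" and "orientation" of the camera in the world; the wrist camera has in their place "T_tool_cam" (4x4, takes a point from camera to tool coordinates, whose origin is the TCP and whose axes are the tool frame's). Camera axes: x right, y up, looking along -z (the intrinsics and any distortion apply to the point x, -y, -z); pixel columns grow to the right and rows downward; lengths in m; the calibration is good to about 2 mm. A picture is of the moment at which its call begins: read the wrist's pose just before it. There is no depth.
- finish_job(): hands the job in, once; it reports no verdict.
The state is a dict: "clock": time; "joint_positions": joint angles; "qvel": joint speeds; "joint_torque": joint torques, N m; "position": TCP position; "eef_rot": TCP orientation; "ft_force": force on the tool from outside, world axes, zero at the start; "ft_torque": the same for the moment, N m; "finger_gap": finger opening in m.
Only numpy, scipy, OpenCV 4.12 (cv2) and the standard library are available. Lean on these libraries where they do the work, as an engineer would, in place of code of your own. Each camera call takes 0.05 s, during which the arm holds its last target.

## Task

One of the two screw presses on the bench holds the tin with the blue lid; the other holds the empty tin. On the press with the lidded tin, turn the wing screw clockwise until it seats, then back it off a quarter turn and finish while still gripping the wing there, keeping it still, so that I can set the lock nut. Leave the other press's screw, both tins and the things around the presses as they are.

Things in the scene. Friction and masses are not known exactly. Their poses are not given: they have to be found in the camera images.
- press_a: Screw press, fixed to the bench: base plate 150 (x) x 180 (y) x 8 mm, two posts 16 mm across at its own y = +-74 mm, crossbar 44 (x) x 180 (y) mm with its top 120 mm above the bench, an upright wing screw in its middle. Origin: underside centre of the base plate, on the screw's axis; z up. Its own -x side is the front, where a red seat mark lies on the grey dial under the screw.
- screw_a_grip (a point): Centre of the black wing of this screw, on its axis, 159 mm above the bench. The wing is an upright bar 46 (own x) x 14 (own y) x 30 mm high: grip it across the 14 mm. Own x turns with it and points to the end with the white stripe; z up. Below it only a 12 mm shank and 22 mm collar down to the crossbar and dial (58 mm across, top 123 mm above the bench). Turning does not change its height.
- screw_a_mark (a point): Middle of the white-striped end face of this wing, 23 mm from the screw's axis; turns with it.
- screw_a (a joint): Angle of this screw, rad; grows turning clockwise seen from above (tightening); range 0 to 3.0. At 3.0 it is seated against a hard stop, with its white-striped end over the red mark (towards the press's own -x). Starts loose, between 0.6 and 2.0. Light friction (about 0.06 N m), no spring: it stays where it is left.
- press_b: Screw press, fixed to the bench: base plate 150 (x) x 180 (y) x 8 mm, two posts 16 mm across at its own y = +-74 mm, crossbar 44 (x) x 180 (y) mm with its top 120 mm above the bench, an upright wing screw in its middle. Origin: underside centre of the base plate, on the screw's axis; z up. Its own -x side is the front, where a red seat mark lies on the grey dial under the screw.
- screw_b_grip (a point): Centre of the black wing of this screw, on its axis, 159 mm above the bench. The wing is an upright bar 46 (own x) x 14 (own y) x 30 mm high: grip it across the 14 mm. Own x turns with it and points to the end with the white stripe; z up. Below it only a 12 mm shank and 22 mm collar down to the crossbar and dial (58 mm across, top 123 mm above the bench). Turning does not change its height.
- screw_b_mark (a point): Middle of the white-striped end face of this wing, 23 mm from the screw's axis; turns with it.
- screw_b (a joint): Angle of this screw, rad; grows turning clockwise seen from above (tightening); range 0 to 3.0. At 3.0 it is seated against a hard stop, with its white-striped end over the red mark (towards the press's own -x). Starts loose, between 0.6 and 2.0. Light friction (about 0.06 N m), no spring: it stays where it is left.
- lidded_tin_mid (a point): Filled round steel tin with a blue plastic lid, 110 mm across, 75 mm high with its lid; stands loose on the base plate of one of the two presses, under its crossbar, about 5 mm or less off the screw's axis. Point: its centre, half-way up.
- empty_tin_mid (a point): Empty open round steel tin, 110 mm across, 66 mm high; stands loose on the base plate of the other press. Point: its centre, half-way up.
- bowl_mid (a point): Bystander: steel bowl, 130 mm across, 50 mm high. Point: its centre, half-way up.
- spatula: Bystander: spatula with an orange handle lying on the bench, under 350 mm long, low. Origin on its underside; its own x runs from handle to blade.
- jar_mid (a point): Bystander: closed amber jar with a green cap, 64 mm across, 90 mm high. Point: its centre, half-way up.

How it is judged:
By the outcome, as a careful person would: the job done as asked, in the order asked, and still so for the second after the job is handed in, while the arm keeps its last pose, push and grip.
It also fails if it takes over 48 s, if anything falls off the work surface, if the arm or the gripper's body presses on something with over 40 N, if the wrist force passes 120 N, or if a joint passes its speed limit or range.

## Working session

There is one attempt and no reset: what is moved stays moved. The work goes in short steps, Python scripts to look and compute and a tool call to move; the robot and the scene stay as the last step left them, time stands still between calls to the robot, and variables do not carry over. Pictures are saved under pics/ and viewed, and the job is handed in when it is done.

Besides the shell and the picture viewer there is one more tool, called after "Emit:" as name(argument=value, ...) on one line, values as JSON. carry_out: Moves the arm, as the interface text tells. Its arguments: {"type":"object","properties":{"increments":{"type":"array","items":{"type":"array","items":{"type":"array","items":{"type":"number"}}}},"force":{"type":"number"}},"required":["increments"]}

```bash
mkdir -p pics; ls; python3 - <<'E'
from cell import *
import cv2,pickle
s=get_state();print(s)
for n in ["scene","top","wrist"]:
    c=capture(n);pickle.dump((s,c),open(n+'0.pkl','wb'));cv2.imwrite(f'pics/{n}0.png',c['frame'][:,:,::-1])
    print(n,{k:v for k,v in c.items() if k!='frame'})
E
```

```text
pics
{'clock': 0.0, 'joint_positions': array([-1.51268045e+00,  1.04699088e-01,  9.64625403e-02,  1.56389225e+00,
       -9.41549251e-06,  1.35312102e+00]), 'qvel': array([ 2.64318509e-04,  4.70539315e-04,  7.48023433e-04, -1.58818955e-03,
       -7.47244234e-04,  6.01424862e-05]), 'joint_torque': array([-1.28674710e-03, -5.56933451e+01,  5.03648436e+01,  1.71138259e-02,
       -3.86982483e-04, -3.51178159e-06]), 'position': array([ 0.16338582, -0.57698018,  0.23051874]), 'eef_rot': array([-5.04091097e-04,  7.97592550e-01, -6.03196221e-01, -4.35639219e-04]), 'ft_force': array([-0.23562561, -1.3056725 , -0.29877186]), 'ft_torque': array([-0.00319464, -0.01028761,  0.02307552]), 'finger_gap': 0.08546950612536834}
scene {'camera_matrix': array([[501.18593068,   0.        , 319.52635098],
       [  0.        , 501.18593068, 206.16130194],
       [  0.        ,   0.        ,   1.        ]]), 'k1': -0.11298761039152, 'xyz': array([1.48559923, 0.96230426, 1.39700793]), 'orientation': array([0.34304556, 0.13791918, 0.36372692, 0.85498583])}
top {'camera_matrix': array([[480.49198696,   0.   
[... 156 characters left out ...]
yz': array([3.59078053e-01, 8.27442194e-04, 1.74285504e+00]), 'orientation': array([-0.69598961, -0.04855297,  0.04727879,  0.71484669])}
wrist {'camera_matrix': array([[305.05058516,   0.        , 323.87611593],
       [  0.        , 305.05058516, 204.75765382],
       [  0.        ,   0.        ,   1.        ]]), 'k1': -0.05159828421469019, 'T_tool_cam': array([[ 9.99999775e-01,  5.24250927e-05, -6.68825597e-04,
        -1.18351588e-03],
       [-1.61281562e-04, -9.48918508e-01, -3.15521217e-01,
        -8.11730582e-02],
       [-6.51202217e-04,  3.15521254e-01, -9.48918286e-01,
        -1.41580954e-01],
       [ 0.00000000e+00,  0.00000000e+00,  0.00000000e+00,
         1.00000000e+00]])}
```

View pics/scene0.png

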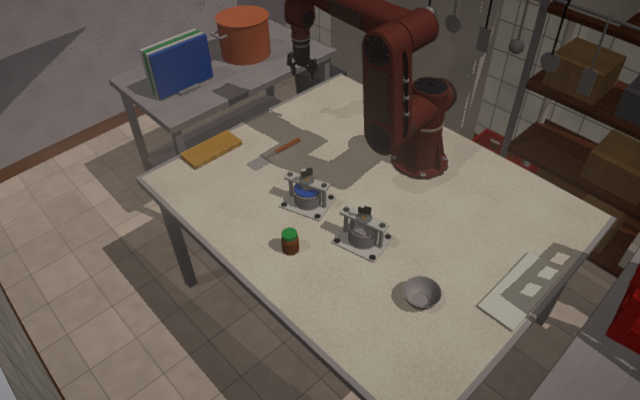

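View pics/top0.png

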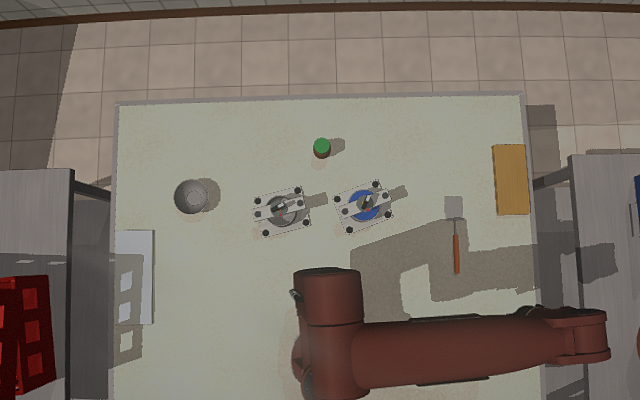

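View pics/wrist0.png

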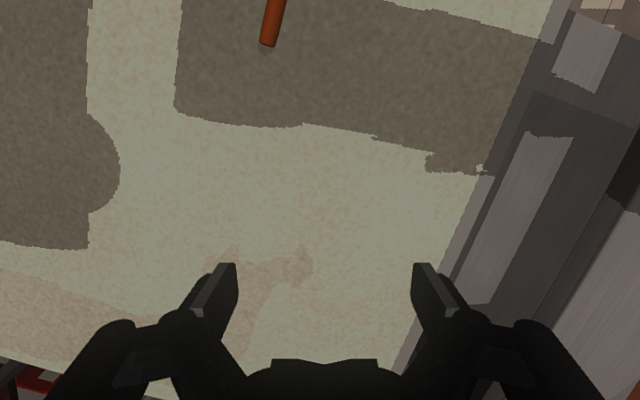

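The top view shows the blue-lidded tin under the press at about (365,205), with its wing near (366,202). The empty tin's press is at (283,210). The jar is at (321,148), the bowl at (191,196), and the spatula at about (455,230). Next I'll zoom in on the lidded press.

```bash
cat > h.py <<'E'
import numpy as np,cv2,pickle
from scipy.spatial.transform import Rotation as R
def rot(q): return R.from_quat([q[1],q[2],q[3],q[0]])
def campose(c,s=None):
    if 'xyz' in c: return rot(c['orientation']).as_matrix(),np.array(c['xyz'])
    T=np.array(c['T_tool_cam']);Rt=rot(s['eef_rot']).as_matrix()
    return Rt@T[:3,:3],Rt@T[:3,3]+s['position']
def ray(c,px,s=None):
    Rm,t=campose(c,s)
    p=cv2.undistortPointsIter(np.array(px,float).reshape(-1,1,2),c['camera_matrix'],np.array([c['k1'],0,0,0.]),None,None,(3,50,1e-10)).reshape(-1,2)
    d=np.c_[p[:,0],-p[:,1],-np.ones(len(p))]
    return t,d@Rm.T
def onz(c,px,z,s=None):
    t,d=ray(c,px,s); return t+d*((z-t[2])/d[:,2])[:,None]
def proj(c,P,s=None):
    Rm,t=campose(c,s); q=(np.array(P).reshape(-1,3)-t)@Rm
    q=q*[1,-1,-1]
    return cv2.projectPoints(q.reshape(-1,1,3),np.zeros(3),np.zeros(3),c['camera_matrix'],np.array([c['k1'],0,0,0.]))[0].reshape(-1,2)
E
python3 - <<'E'
from h import *
s,c=pickle.load(open('top0.pkl','rb'));f=c['frame'][:,:,::-1]
a=f[170:245,325:405];cv2.imwrite('pics/topz.png',cv2.resize(a,None,fx=8,fy=8,interpolation=cv2.INTER_NEAREST)[:600,:800])
s,c=pickle.load(open('scene0.pkl','rb'));f=c['frame'][:,:,::-1]
a=f[160:225,270:340];cv2.imwrite('pics/scenez.png',cv2.resize(a,None,fx=8,fy=8,interpolation=cv2.INTER_NEAREST))
s,c=pickle.load(open('top0.pkl','rb'))
print(onz(c,[[365,202],[376,183.5],[349.5,229]],.12),onz(c,[[283,210]],.12), onz(c,[[321,148],[455,230],[191,196]],0.05))
E
```

```text
[[ 0.5376802  -0.14552757  0.12      ]
 [ 0.60023396 -0.18562989  0.12      ]
 [ 0.44748341 -0.08972676  0.12      ]] [[0.51786757 0.13363983 0.12      ]] [[ 0.74520633 -0.00100854  0.05      ]
 [ 0.43678673 -0.46764978  0.05      ]
 [ 0.58343225  0.46881926  0.05      ]]
```

View pics/topz.png

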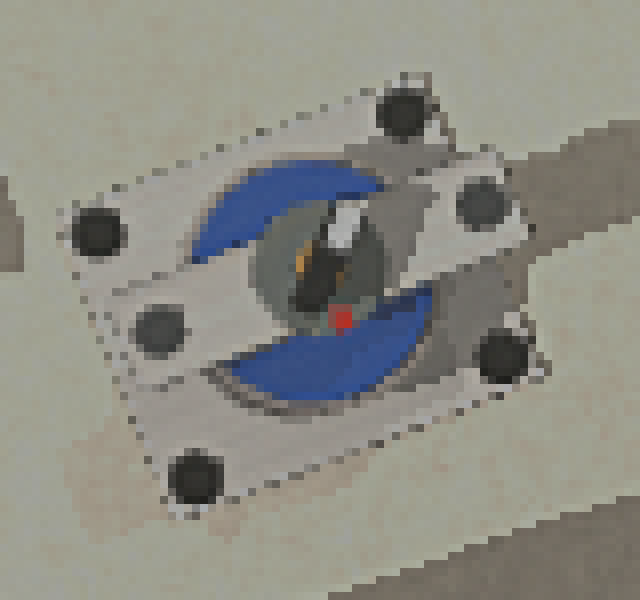

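View pics/scenez.png

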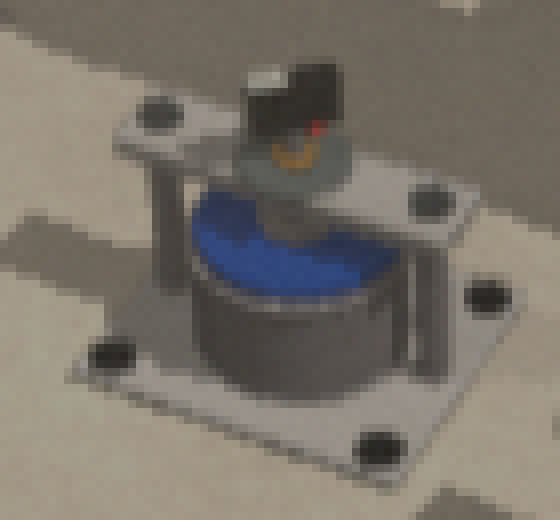

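The zoomed top view shows the dial at about (318,268), the red mark at (343,318), the white stripe at (346,225), and the crossbar bolts at (160,331) and (481,204). I'll work out the axis, front direction and wing angle from these.

```bash
python3 - <<'E'
from h import *
s,c=pickle.load(open('top0.pkl','rb'))
f=c['frame'].astype(int)
u=lambda z:(np.array(z,float)+.5)/8-.5+[325,170]
P=onz(c,u([[160,331],[481,204]]),.12);print(P,P.mean(0),np.linalg.norm(P[0]-P[1]))
B=onz(c,u([[404,112],[99,232],[196,478],[503,356]]),.008);print('base bolts',B.mean(0))
e=B[0]+B[1]-B[2]-B[3];print('base x heading +-',np.degrees(np.arctan2(e[1],e[0])))
d=P[0]-P[1];print('bar y heading',np.degrees(np.arctan2(d[1],d[0])))
D=onz(c,u([[318,268],[343,318]]),.123);print('dial,red',D);r=D[1]-P.mean(0);print('red heading',np.degrees(np.arctan2(r[1],r[0])))
W=onz(c,u([[347,225],[312,290]]),.174);print('wing',W);r=W[0]-W[1];print('wing head',np.degrees(np.arctan2(r[1],r[0])))
# scene view bar bolts
s,c=pickle.load(open('scene0.pkl','rb'))
u2=lambda z:(np.array(z,float)+.5)/8-.5+[270,160]
Q=onz(c,u2([[159,114],[430,201]]),.12);print('scene',Q,Q.mean(0))
E
```

```text
[[ 0.50910165 -0.0750468   0.12      ]
 [ 0.55961416 -0.21363153  0.12      ]] [ 0.5343579  -0.14433917  0.12      ] 0.1475033563726927
base bolts [ 0.53459611 -0.14471589  0.008     ]
base x heading +- 19.66164558643534
bar y heading 110.02620479031958
dial,red [[ 0.53378982 -0.14278409  0.123     ]
 [ 0.51222177 -0.15256967  0.123     ]]
red heading -159.6042077934461
wing [[ 0.54574102 -0.15088061  0.174     ]
 [ 0.51928149 -0.13545328  0.174     ]]
wing head -30.24448546821464
scene [[ 0.55640356 -0.21782873  0.12      ]
 [ 0.50553091 -0.07878353  0.12      ]] [ 0.53096724 -0.14830613  0.12      ]
```

The wing heads about -30° and the seat (front) is at about -160°, so tightening takes about 130° clockwise. That puts the starting screw angle at about 0.73, which is inside the 0.6–2.0 range. With a jaw heading of 60°, joint 6 runs 15° → 145° → 55°, which is within its range. I'll move above the press and look from the wrist.

Emit:
carry_out(increments=[[[0,20,25,10,0,0,7],[0,45,50,20,0,0,14],[0,70,80,30,0,0,22],[0,95,110,40,0,0,30],[0,120,140,45,0,0,38],[0,145,170,45,0,0,46],[0,170,200,45,0,0,54],[0,195,228,45,0,0,62],[0,220,256,45,0,0,70],[0,245,284,45,0,0,78],[0,268,310,45,0,0,86],[0,290,336,45,0,0,94],[0,310,360,45,0,0,102],[0,328,382,42,0,0,110],[0,344,400,40,0,0,118],[0,358,416,38,0,0,126],[0,366,428,36,0,0,132],[0,370,432,35,0,0,134],[0,370,432,35,0,0,134],[0,370,432,35,0,0,134]]])

```text
clock: 2.15
position: [0.5331, -0.1458, 0.2663]
eef_rot: [-0.0, 0.868, 0.497, -0.0]
ft_force: [-1.2, -0.4, 0.9]
finger_gap: 0.0852
```

```bash
python3 - <<'E'
from cell import *
from h import *
s=get_state();print(s['clock'],s['joint_positions'],s['position'],s['eef_rot'],s['ft_force'],s['ft_torque'])
c=capture('wrist');pickle.dump((s,c),open('wrist1.pkl','wb'))
cv2.imwrite('pics/wrist1.png',c['frame'][:,:,::-1])
print(proj(c,[[.5344,-.1443,.174],[.5344,-.1443,.123]],s))
E
```

```text
2.15 [-5.03605259e-01 -2.93212392e-02  2.44852062e-02  1.62472988e+00
 -1.32259780e-04  2.60470797e-02] [ 0.53313709 -0.14582978  0.26629556] [-1.99193564e-05  8.67534819e-01  4.97376446e-01 -8.95296622e-05] [-1.17783442 -0.41918616  0.93475692] [-0.00175594 -0.01427895  0.06286219]
[[325.32765947 209.82144746]
 [325.13364722 192.43467444]]
```

View pics/wrist1.png

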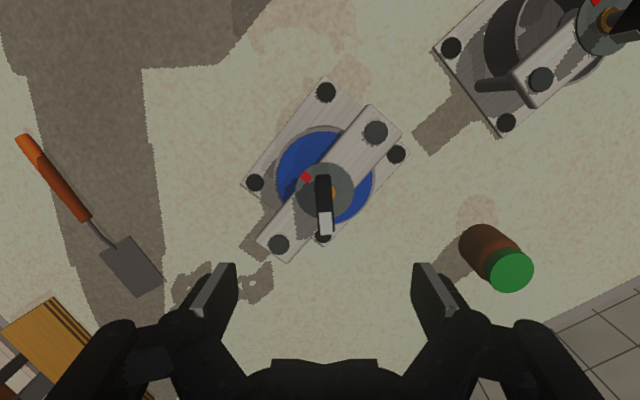

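The wrist view shows the wing at about (325,205), with its white stripe at (326,223). The red mark is at (306,177), and the crossbar bolts are at (376,132) and (279,244). I'll zoom in for precise edges.

```bash
python3 - <<'E'
from h import *
s,c=pickle.load(open('wrist1.pkl','rb'));f=c['frame'][:,:,::-1]
cv2.imwrite('pics/w1z.png',cv2.resize(f[115:265,255:405],None,fx=4,fy=4,interpolation=cv2.INTER_NEAREST))
hsv=cv2.cvtColor(np.ascontiguousarray(f),cv2.COLOR_BGR2HSV)
def comps(m,lab):
    n,l,st,ce=cv2.connectedComponentsWithStats(m.astype(np.uint8))
    for i in range(1,n):
        x,y,w,h,a=st[i]
        if a>15 and 240<ce[i][0]<410 and 110<ce[i][1]<265: print(lab,st[i],ce[i].round(1))
V=hsv[...,2];S=hsv[...,1]
comps(V<60,'dark'); comps((V>200)&(S<30),'white'); comps((S>150)&((hsv[...,0]<8)|(hsv[...,0]>172)),'red')
E
```

```text
dark [364 121  23  23 404] [375.4 132.1]
dark [387 146  18  17 242] [395.8 154. ]
dark [246 174  18  17 230] [254.5 182.4]
dark [ 296  174   39   69 1271] [317.2 200.2]
dark [269 235  20  19 297] [278.5 244.2]
red [300 171  12  12  84] [305.3 176.6]
```

View pics/w1z.png

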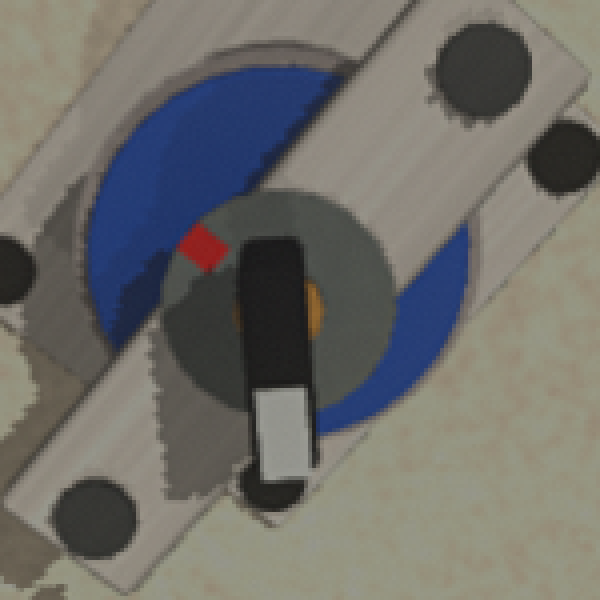

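```bash
python3 - <<'E'
from h import *
s,c=pickle.load(open('wrist1.pkl','rb'))
u=lambda z:(np.array(z,float)+.5)/4-.5+[255,115]
hd=lambda r:np.degrees(np.arctan2(r[1],r[0]))
P=onz(c,[[278.5,244.2],[375.4,132.1]],.12,s);print(P,P.mean(0),np.linalg.norm(P[0]-P[1]),'y head',hd(P[1]-P[0]))
r=onz(c,[[305.3,176.6]],.123,s)[0];print('red',r,hd(r-P.mean(0)))
D=onz(c,u([[279,301]]),.123,s);print('dial',D)
W=onz(c,u([[287,480],[280,392],[275,320],[272,262]]),.174,s);print('wing',W,hd(W[0]-W[3]),np.linalg.norm(W-W[0],axis=1))
a=np.radians(hd(W[0]-W[3]));print('axis from stripe end',W[0][:2]-.023*np.array([np.cos(a),np.sin(a)]))
T=np.array([u([[247,390]]),u([[312,390]])]).reshape(-1,2);Q=onz(c,T,.174,s);print('width',np.linalg.norm(Q[0]-Q[1]))
print('tool x head',hd(rot(s['eef_rot']).as_matrix()[:,0]))
E
```

```text
[[ 0.55902648 -0.21488475  0.12      ]
 [ 0.50845568 -0.07529989  0.12      ]] [ 0.53374108 -0.14509232  0.12      ] 0.14846325871922963 y head 109.91516704645304
red [ 0.51123917 -0.15272529  0.123     ] -161.2623132299238
dial [[ 0.53180216 -0.14363483  0.123     ]]
wing [[ 0.55381286 -0.15460827  0.174     ]
 [ 0.53620224 -0.14601398  0.174     ]
 [ 0.52249648 -0.13916405  0.174     ]
 [ 0.51193335 -0.13365912  0.174     ]] -26.575342669175924 [0.         0.01959581 0.0349176  0.04682692]
axis from stripe end [ 0.53324288 -0.14431867]
width 0.013236026278570706
tool x head 59.65315736014593
```

The axis is at about (0.5336, -0.1448), agreeing within 2 mm across views, and the wing heading is about -26.5°. I'll turn 4°, descend 126 mm and grip.

Emit:
carry_out(increments=[[[0,0.5,1,-10,0,0,4],[0,0.5,1,-22,0,0,4],[0,0.5,1,-36,0,0,4],[0,0.5,1,-50,0,0,4],[0,0.5,1,-64,0,0,4],[0,0.5,1,-78,0,0,4],[0,0.5,1,-92,0,0,4],[0,0.5,1,-104,0,0,4],[0,0.5,1,-114,0,0,4],[0,0.5,1,-121,0,0,4],[0,0.5,1,-125,0,0,4],[0,0.5,1,-126,0,0,4],[0,0.5,1,-126,0,0,4]]], force=50)

```text
clock: 3.5
position: [0.5341, -0.1444, 0.1406]
eef_rot: [0.0, 0.849, 0.528, 0.0]
ft_force: [-0.7, 0.7, 0.4]
finger_gap: 0.0851
```

```bash
python3 - <<'E'
from cell import *
from h import *
s=get_state();print(s['clock'],s['position'],s['ft_force'],s['ft_torque'])
c=capture('wrist');pickle.dump((s,c),open('wrist2.pkl','wb'))
cv2.imwrite('pics/wrist2.png',c['frame'][:,:,::-1])
E
```

```text
3.5 [ 0.53407885 -0.14442745  0.14063994] [-0.69598769  0.71400468  0.42562675] [-0.01003632 -0.00131531 -0.01019959]
```

View pics/wrist2.png

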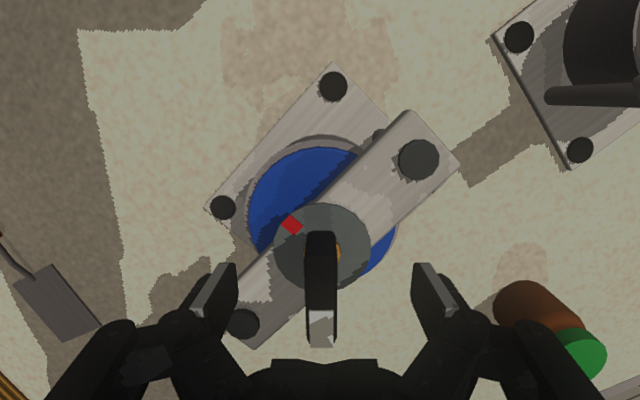

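The wing, at column 321, sits centred and upright between the pads, whose midpoint is about column 325. Closing now.

Emit:
carry_out(increments=[[[0.4,0,0,0,0,0,0],[0.7,0,0,0,0,0,0],[1,0,0,0,0,0,0],[1,0,0,0,0,0,0],[1,0,0,0,0,0,0],[1,0,0,0,0,0,0],[1,0,0,0,0,0,0],[1,0,0,0,0,0,0]]], force=50)

```text
clock: 4.35
position: [0.5334, -0.1454, 0.1406]
eef_rot: [0.001, 0.849, 0.528, -0.001]
ft_force: [-5.5, -5.3, 2.3]
finger_gap: 0.0131
```

```bash
python3 - <<'E'
from cell import *
from h import *
s=get_state();print(s['clock'],s['position'],s['ft_force'],s['ft_torque'],s['finger_gap'])
c=capture('wrist');pickle.dump((s,c),open('wrist3.pkl','wb'))
cv2.imwrite('pics/wrist3.png',c['frame'][:,:,::-1])
E
```

```text
4.35 [ 0.53338671 -0.14540038  0.14060323] [-5.48019796 -5.30436933  2.28672887] [-0.80064761  0.76373519  0.05946854] 0.013137575554399783
```

View pics/wrist3.png

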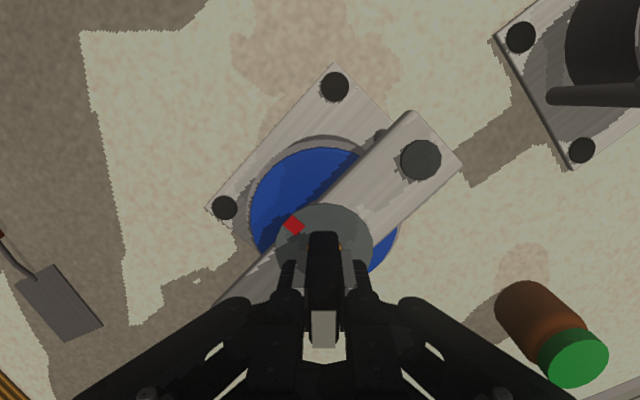

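The grip holds with a 13.1 mm gap, and the arm was pulled about 1 mm onto the wing. I'll shift the target by that much and turn clockwise in stages.

Emit:
carry_out(increments=[[[1,-0.7,-1,0,0,0,-2],[1,-0.7,-1,0,0,0,-6],[1,-0.7,-1,0,0,0,-11],[1,-0.7,-1,0,0,0,-17],[1,-0.7,-1,0,0,0,-23],[1,-0.7,-1,0,0,0,-29],[1,-0.7,-1,0,0,0,-35],[1,-0.7,-1,0,0,0,-41],[1,-0.7,-1,0,0,0,-47],[1,-0.7,-1,0,0,0,-53],[1,-0.7,-1,0,0,0,-59],[1,-0.7,-1,0,0,0,-65],[1,-0.7,-1,0,0,0,-71],[1,-0.7,-1,0,0,0,-77],[1,-0.7,-1,0,0,0,-82],[1,-0.7,-1,0,0,0,-87],[1,-0.7,-1,0,0,0,-91],[1,-0.7,-1,0,0,0,-94],[1,-0.7,-1,0,0,0,-95],[1,-0.7,-1,0,0,0,-95]]])

```text
clock: 6.4
position: [0.5339, -0.1454, 0.1406]
eef_rot: [-0.0, 0.963, -0.269, 0.001]
ft_force: [6.2, -0.3, -1.2]
finger_gap: 0.0132
```

```bash
cat > st.py <<'E'
from cell import *
from h import *
import sys
s=get_state();m=rot(s['eef_rot']).as_matrix()
print(s['clock'],s['position'].round(4),'F',s['ft_force'].round(1),'T',s['ft_torque'].round(2),'q',s['joint_positions'].round(3),'jaw',np.degrees(np.arctan2(m[1,0],m[0,0])).round(2),'gap',s['finger_gap'].round(4),'tilt',m[:,2].round(4))
if len(sys.argv)>2:
    c=capture(sys.argv[1]);pickle.dump((s,c),open(sys.argv[2]+'.pkl','wb'));cv2.imwrite('pics/'+sys.argv[2]+'.png',c['frame'][:,:,::-1])
E
python3 st.py wrist wrist4
```

```text
Traceback (most recent call last):
  File "st.py", line 5, in <module>
    print(s['clock'],s['position'].round(4),'F',s['ft_force'].round(1),'T',s['ft_torque'].round(2),'q',s['joint_positions'].round(3),'jaw',np.degrees(np.arctan2(m[1,0],m[0,0])).round(2),'gap',s['finger_gap'].round(4),'tilt',m[:,2].round(4))
                                                                                                                                                                                                ^^^^^^^^^^^^^^^^^^^^^
AttributeError: 'float' object has no attribute 'round'
```

```bash
sed -i "s/s\['finger_gap'\].round(4)/s['finger_gap']/" st.py; python3 st.py wrist wrist4
```

```text
6.4 [ 0.5339 -0.1454  0.1406] F [ 6.2 -0.3 -1.2] T [-0.09 -1.28 -0.09] q [-5.030e-01 -3.800e-02 -2.120e-01  1.395e+00  1.000e-03  1.612e+00] jaw -31.16 gap 0.013248404351906922 tilt [ 1.7e-03 -2.0e-04 -1.0e+00]
```

View pics/wrist4.png

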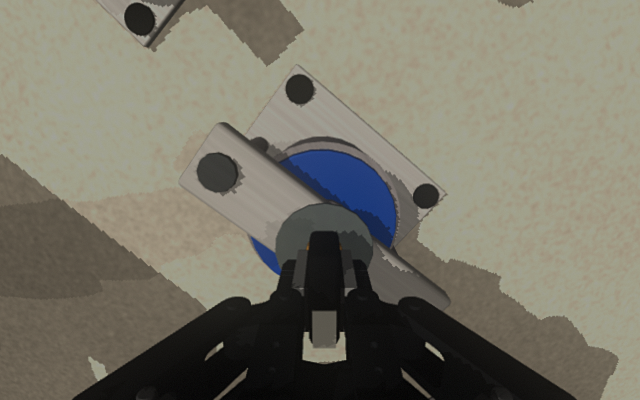

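The wing turned with the gripper. The jaw reads -31.2°, so the wing is at about -121°, and torque is only -0.09 N m, which is just friction. The seat should come at a jaw heading of about -70°. I'll go 34° further, then slow down.

Emit:
carry_out(increments=[[[1,0,0,0,0,0,-3],[1,0,0,0,0,0,-7],[1,0,0,0,0,0,-11],[1,0,0,0,0,0,-15],[1,0,0,0,0,0,-19],[1,0,0,0,0,0,-23],[1,0,0,0,0,0,-27],[1,0,0,0,0,0,-30],[1,0,0,0,0,0,-32],[1,0,0,0,0,0,-33],[1,0,0,0,0,0,-34],[1,0,0,0,0,0,-34],[1,0,0,0,0,0,-34]]])

```text
clock: 7.75
position: [0.534, -0.1457, 0.1406]
eef_rot: [-0.0, 0.843, -0.538, 0.001]
ft_force: [6.9, -0.4, -1.9]
finger_gap: 0.0134
```

```bash
python3 st.py
```

```text
7.75 [ 0.534  -0.1457  0.1406] F [ 6.9 -0.4 -1.9] T [-0.31 -1.3  -0.05] q [-0.503 -0.038 -0.212  1.395  0.     2.205] jaw -65.12 gap 0.013401103370322963 tilt [ 1.9e-03 -7.0e-04 -1.0e+00]
```

Emit:
carry_out(increments=[[[1,0,0,0,0,0,-0.5],[1,0,0,0,0,0,-1],[1,0,0,0,0,0,-1.5],[1,0,0,0,0,0,-2],[1,0,0,0,0,0,-2.5],[1,0,0,0,0,0,-3],[1,0,0,0,0,0,-3.5],[1,0,0,0,0,0,-4],[1,0,0,0,0,0,-4]]])

```text
clock: 8.65
position: [0.534, -0.1457, 0.1406]
eef_rot: [-0.0, 0.823, -0.567, 0.001]
ft_force: [7.5, -0.9, -2.2]
finger_gap: 0.0132
```

```bash
python3 st.py
```

```text
8.65 [ 0.534  -0.1457  0.1406] F [ 7.5 -0.9 -2.2] T [-0.35 -1.38 -0.02] q [-0.503 -0.038 -0.212  1.395  0.     2.275] jaw -69.13 gap 0.0131558116282558 tilt [ 1.9e-03 -8.0e-04 -1.0e+00]
```

No stop yet. I'll continue in 0.5° steps.

Emit:
carry_out(increments=[[[1,0,0,0,0,0,-0.5],[1,0,0,0,0,0,-1],[1,0,0,0,0,0,-1.5],[1,0,0,0,0,0,-2],[1,0,0,0,0,0,-2.5],[1,0,0,0,0,0,-3],[1,0,0,0,0,0,-3]]])

```text
clock: 9.35
position: [0.534, -0.1457, 0.1407]
eef_rot: [-0.0, 0.809, -0.588, 0.001]
ft_force: [7.0, -2.7, -1.7]
finger_gap: 0.0133
```

```bash
python3 st.py
```

```text
9.35 [ 0.534  -0.1457  0.1407] F [ 7.  -2.7 -1.7] T [-0.53 -1.1   1.19] q [-0.503 -0.038 -0.212  1.395 -0.     2.325] jaw -72.03 gap 0.013343228921784496 tilt [ 0.0017 -0.0011 -1.    ]
```

Torque jumped from -0.02 to +1.19 N m, which looks like the stop. I'll nudge slightly further to confirm, and take a picture.

Emit:
carry_out(increments=[[[1,0,0,0,0,0,-0.4],[1,0,0,0,0,0,-0.4]]])

```text
clock: 9.55
position: [0.534, -0.1457, 0.1407]
eef_rot: [-0.0, 0.807, -0.591, 0.001]
ft_force: [5.5, -1.2, -0.5]
finger_gap: 0.0134
```

```bash
python3 st.py wrist wrist5; python3 - <<'E'
from h import *
s,c=pickle.load(open('wrist5.pkl','rb'));f=c['frame'][190:390,220:430,::-1]
cv2.imwrite('pics/w5z.png',cv2.resize(f,None,fx=3,fy=3,interpolation=cv2.INTER_NEAREST))
E
```

```text
9.55 [ 0.534  -0.1457  0.1407] F [ 5.5 -1.2 -0.5] T [-0.46 -1.11  1.47] q [-0.503 -0.038 -0.212  1.395 -0.     2.332] jaw -72.41 gap 0.013428198076487709 tilt [ 0.0017 -0.0012 -1.    ]
```

View pics/w5z.png

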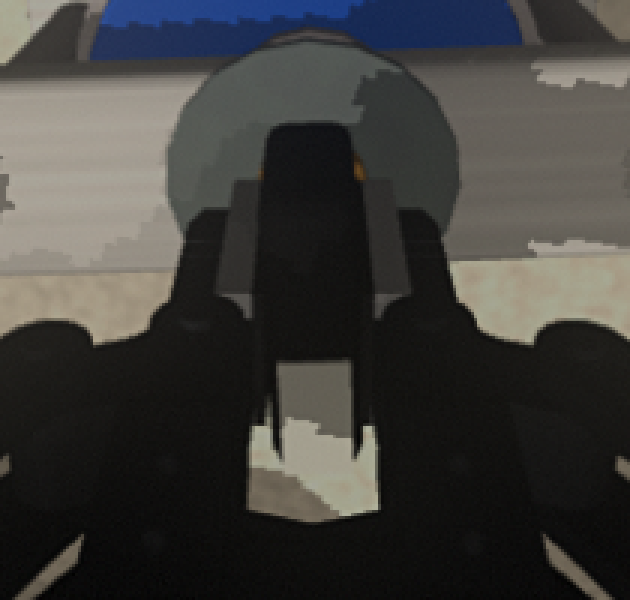

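Torque rose to 1.47 N m, another 0.28 for 0.4°. The slope puts stop contact at a jaw heading of about -70.3°, which matches the press front at -160°, so it is seated. The picture shows the wing square in the pads with the stripe end towards the front. A quarter turn back puts the jaw at about +19.7°, so the turn is about 92° from here.

Emit:
carry_out(increments=[[[1,0,0,0,0,0,2],[1,0,0,0,0,0,5],[1,0,0,0,0,0,10],[1,0,0,0,0,0,16],[1,0,0,0,0,0,22],[1,0,0,0,0,0,28],[1,0,0,0,0,0,34],[1,0,0,0,0,0,40],[1,0,0,0,0,0,46],[1,0,0,0,0,0,52],[1,0,0,0,0,0,58],[1,0,0,0,0,0,64],[1,0,0,0,0,0,70],[1,0,0,0,0,0,76],[1,0,0,0,0,0,81],[1,0,0,0,0,0,86],[1,0,0,0,0,0,89],[1,0,0,0,0,0,91],[1,0,0,0,0,0,92],[1,0,0,0,0,0,92]]])

```text
clock: 11.6
position: [0.5336, -0.1453, 0.1406]
eef_rot: [0.0, 0.986, 0.169, 0.0]
ft_force: [4.3, 1.8, 0.8]
finger_gap: 0.0132
```

```bash
python3 st.py wrist wrist6; python3 - <<'E'
from h import *
s,c=pickle.load(open('wrist6.pkl','rb'));f=c['frame'][190:390,220:430,::-1]
cv2.imwrite('pics/w6z.png',cv2.resize(f,None,fx=3,fy=3,interpolation=cv2.INTER_NEAREST))
E
```

```text
11.6 [ 0.5336 -0.1453  0.1406] F [4.3 1.8 0.8] T [ 0.25 -1.12  0.08] q [-5.030e-01 -3.800e-02 -2.120e-01  1.396e+00  1.000e-03  7.290e-01] jaw 19.44 gap 0.013187676998636358 tilt [ 0.001  0.    -1.   ]
```

View pics/w6z.png

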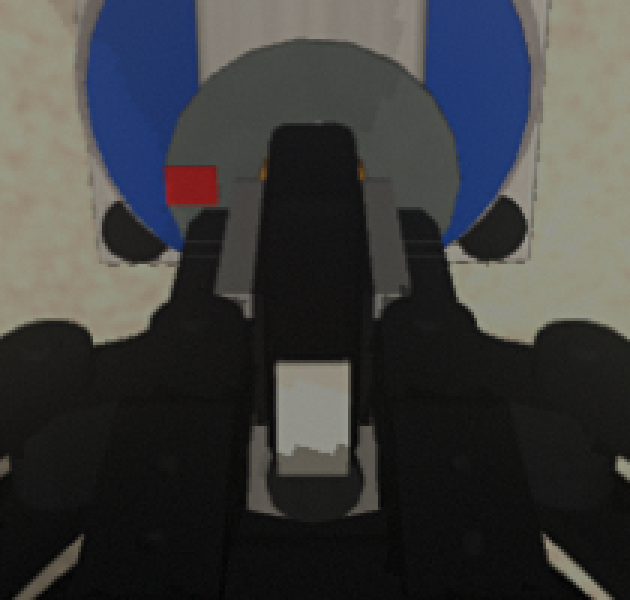

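View pics/wrist6.png

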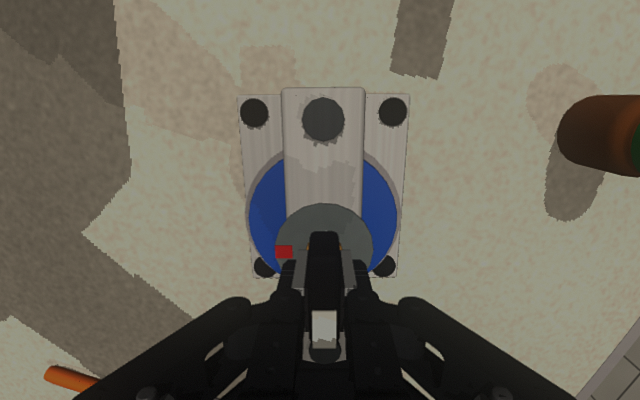

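The view shows the crossbar running straight up the image and the wing in line with it, with the red mark square to the left at (285,252). That is 90° off the seat. I'll hold to confirm it stays still, then check the rest of the scene.

Emit:
carry_out(increments=[[[1,0,0,0,0,0,0],[1,0,0,0,0,0,0],[1,0,0,0,0,0,0],[1,0,0,0,0,0,0],[1,0,0,0,0,0,0]]])

```text
clock: 12.15
position: [0.5336, -0.1454, 0.1406]
eef_rot: [0.0, 0.986, 0.168, 0.001]
ft_force: [4.6, 1.0, 1.2]
finger_gap: 0.0136
```

```bash
python3 st.py scene scene7; python3 - <<'E'
from h import *
a=pickle.load(open('scene0.pkl','rb'))[1]['frame'];b=pickle.load(open('scene7.pkl','rb'))[1]['frame']
x=np.vstack([a[150:320,240:460],b[150:320,240:460]])[:,:,::-1]
cv2.imwrite('pics/cmp.png',cv2.resize(x,None,fx=1.75,fy=1.75))
E
```

```text
12.15 [ 0.5336 -0.1454  0.1406] F [4.6 1.  1.2] T [ 0.28 -1.28  0.07] q [-0.503 -0.038 -0.212  1.396  0.     0.73 ] jaw 19.39 gap 0.013614161806378268 tilt [ 0.001 -0.    -1.   ]
```

View pics/cmp.png

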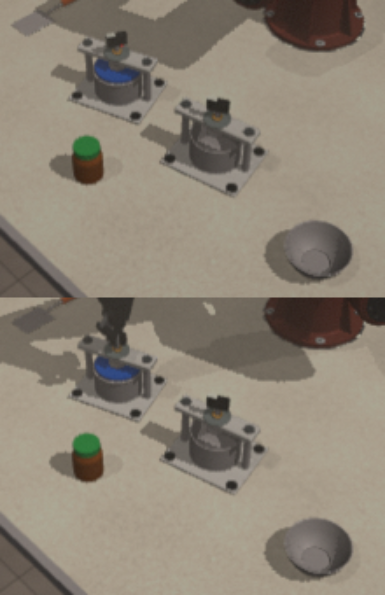

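The before and after crops match: the other press and its wing, both tins, the jar, the bowl and the spatula are all unmoved. The wing is held still. Handing in.

```bash
python3 -c "
from cell import *
print(finish_job())"
```

```text
the job is handed in; nothing more can be done
None
```

The screw on the press with the blue-lidded tin is seated and backed off a quarter turn, and the gripper is still holding the wing there at 50 N. I handed the job in at about 12 s of the 48 s allowed.

- **Seating:** I turned the wing about 134° clockwise until the torque rose from about 0 to 1.2 N m, then to 1.5 N m with a further 0.4°. I extrapolated the stop to a jaw heading of about -70.3°, which agrees with the seat direction measured from the pictures.
- **Backing off:** I turned back 92°, of which about 2° was wind-up past the stop. The jaw ended at +19.4°, about 89.7° from the estimated stop. In the wrist picture the wing lies along the crossbar, with the red mark square to its side.
- **Holding:** Over the half-second hold the jaw moved only 0.05°, with a side force of about 5 N and a finger gap of 13–14 mm.
- **Rest of the bench:** The scene picture shows the other press's screw, both tins, the jar, the bowl and the spatula where they were. I compared it with the first picture by eye only.
- **Disagreement:** The scene camera put the screw's axis 4–5 mm from where the top and wrist cameras did. I used the top and wrist value, and the grip confirmed it to about 1 mm.

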